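Close a preamp box and hold it up for inspection

TASK

Lower the loose metal cover gently onto the open metal box in the wooden cradle so that its lip drops inside the walls and it lies flush all round, and let go of it. Then take the box itself by its two long sides, lift it out of the cradle without tipping it (the cover is not screwed down yet), and hold it level and still about 10 cm above its place in the cradle so that the knobs underneath can be checked: the program finishes while still holding it there, cover in place. Leave the screwdriver, bottle, tape roll and parts bin alone.

Things in the scene. Friction and masses are not known exactly. Their poses are not given: they have to be found in the camera images.
- box: Open-topped grey cast box (sizes in mm), 100 (x) x 50 (y) x 30 high, walls 3, opening 94 x 44; 0.16 to 0.29 kg. Origin: centre of its metal underside, z up. Parts inside stay under 20 above the origin. Knobs and a switch stick out 15 below. Long sides are plain. Loose: rests on the cradle's ledges, axes along the cradle's, 2 play, lifts straight out. Grip across y near mid-length.
- cover: Loose grey metal cover (sizes in mm), 98 (x) x 48 (y) x 12 high: a plate 7 thick (5 to 12 above the origin) on a rounded lip ring, 90 x 40 outside, 5 deep. Origin: centre of the lip's underside, z up. 0.055 to 0.09 kg. Starts lip down on the bench. Seated, plate on the rim, its origin is 25 above the box's origin; the lip has 2 play each side; a half turn fits too.
- cradle: Fixed wooden cradle (sizes in mm): base board 150 (x) x 86 (y) x 12; light-wood end blocks whose ledges, 34 above its origin, carry the ends of the box. End stops and cheeks rise to 48. Cheeks stand beside the box only at its ends: the middle 70 of its long sides is free down to the board. Origin: centre of the board's underside, on the bench, z up.
- driver: Screwdriver lying on the bench, red handle, about 160 mm long; origin under the middle of its length. To be left alone.
- bottle: Pink cleaning-fluid bottle with white cap, 54 across, 160 mm tall, standing; origin at the centre of its base. To be left alone.
- tape: Cream tape roll lying flat, 100 across, 24 mm high; origin at the centre of its underside. To be left alone.
- bin: Yellow open-fronted parts bin with black knobs in it, 120 x 100 x 60 mm high; origin at the centre of its underside. To be left alone.
Mind the look-alikes: they are no part of the job. Of the things shaped like the cover, the grey one is meant.

How it is judged (in metres and radians):
On the way, in this order (a step that is already met when the one before it is completed fails the run):
1. the cover is seated on the box and let go, the box still at home in the cradle (z of cover in the frame of box between 0.022 and 0.0265 m and x of cover in the frame of box between -0.004 and 0.004 m and y of cover in the frame of box between -0.004 and 0.004 m and angle between the z axis of cover and the z axis of box, either way round below 0.035 rad and angle between the x axis of cover and the x axis of box, either way round below 0.15 rad and z of box in the frame of cradle below 0.037 m and angle between box's own z axis and vertical below 0.05 rad and contact force between the fingers and cover below 0.05 N), for 0.2 s.
2. the box is lifted clear of the cradle (z of box in the frame of cradle above 0.07 m and contact force between box and cradle below 0.05 N), for 0.1 s.
At the end, for the whole second after the job is handed in: The fingers hold the box 60 to 150 mm above its seat in the cradle, within 50 mm sideways, not touching the cradle, under 0.1 rad of tilt and still (under 20 mm/s, 0.15 rad/s); the cover is seated: lip inside the walls, plate within 1.5 mm and 0.035 rad of the rim (z of cover in the frame of box between 0.022 and 0.0265 m and x of cover in the frame of box between -0.004 and 0.004 m and y of cover in the frame of box between -0.004 and 0.004 m and angle between the z axis of cover and the z axis of box, either way round below 0.035 rad and angle between the x axis of cover and the x axis of box, either way round below 0.15 rad and z of box in the frame of cradle between 0.094 and 0.184 m and horizontal distance between box and cradle below 0.05 m and angle between box's own z axis and vertical below 0.1 rad and linear speed of box below 0.02 m/s and angular speed of box below 0.15 rad/s and contact force between the fingers and box above 1 N and contact force between box and cradle below 0.05 N); the arm keeps its last pose, push and grip.
It fails at once if the cover is dropped (falls freely faster than 0.45 m/s) while the box is in the cradle (z of box in the frame of cradle below 0.037 m and linear speed of cover above 0.45 m/s and contact force between the fingers and cover below 0.02 N).
It fails at once if the box is tipped by more than 0.3 rad (angle between box's own z axis and vertical above 0.3 rad).
It fails at once if the screwdriver, bottle, tape roll or bin is moved by more than 20 mm (distance of any of driver, bottle, tape, bin from where it was at the start of the episode above 0.02 m).
It also fails if it takes over 53 s, if anything falls off the work surface, if the arm or the gripper's body presses on something with over 40 N, if the wrist force passes 120 N, or if a joint passes its speed limit or range.

ROBOT

A 7-joint arm with a two-finger parallel gripper is mounted at the origin on the work surface. World frame = base frame: x ahead of the robot, y to its left, z up, the work surface at z = 0. Lengths are in m, angles in degrees, forces in N, time in s.
With the tool pointing down it reaches from about 0.425 to 0.875 m from the base axis. Payload 8.4 kg.
Tool frame: the origin (TCP) lies at the very end of the fingers, on their centre line; the grasp point (between the pads) lies grip_depth behind it (grip_depth is the distance from the TCP to the grasp point, in m); x points along the fingers, y is the direction in which the jaws open and shut, and the axes are right-handed (so a half turn about x gives the same grasp; the last joint's range is limited). The gripper opens to 85 mm and grips with 20 to 120 N. Pads are 22 mm wide; open, the fingers measure 114 mm over their backs; the gripper's body (76 mm by 85 mm) begins 54 mm behind the grasp point. The pads swing forward as they close: fully open they stand 13 mm farther back than shut.
Start: joints at [61.753, 19.091, 2.286, 83.961, -0.768, 76.965, -3.352], TCP at [0.249, -0.6, 0.231] pointing down, gripper open.
Joint ranges: [-147.57, 147.57], [-21.85, 119.76], [-74.77, 79.35], [14.55, 137.4], [-85.83, 265.84], [4.83, 119.75], [-152.11, 152.11]. Speed limits (degrees/s): [127.2, 127.2, 159.86, 159.86, 180, 180, 180].

INTERFACE

Orientations are given as [roll, pitch, yaw] about the fixed x, y, z axes, in that order (R = Rz(yaw) Ry(pitch) Rx(roll)).
In Python, from workcell import * gives the robot as it stands. The module is installed in compiled form; this text tells all that it offers.
- The arm moves only by the shell command python3 -m crank 'ROWS' [FORCE]. ROWS is JSON, a list of rows, each a list of 7 numbers: the shift along the tool's x, y, z in mm, then the turn, a rotation vector about the tool's x, y, z in rad, then the finger opening in mm, from 0 to 85.4. A call has 1 to 20 rows; each row is the pose to reach, as a shift and turn from the pose measured when the call began, along the tool's axes at that moment; what a row does not reach only later rows make up. A row lasts 1/10 s, in which the tool goes at most 50 mm and 8.59 degrees, less where a joint would pass 70% of its speed; a pose out of reach is approached as far as the arm can. A call with a gripper value outside its range is refused whole. The fingers move at their own pace and stop on an object; FORCE is the grip in N (left out, the last holds). Time passes only in rows, so rows that repeat a pose let the fingers close. It gives the time, the measured TCP pose, the force and the opening at its end, in the units of the state.
- state(): the state, without advancing time (a new reading comes with each control period).
- capture(name): name is "side" or "top"; returns a dict with "img" (480x640x3 uint8, blue, green, red), "range_z" (480x640 float32, m along the optical axis (not along the pixel's ray), 0 where there is no reading), "fx", "fy", "cx", "cy" (pixels), "k1" (the pictures are not rectified: a ray, as slopes to the right and down, at radius r is drawn at 1 + k1 r^2 times it, then the intrinsics apply), "R" (3x3) and "t" (3): a world point X has camera coordinates R X + t. Camera axes: x right, y down, z forward; pixel columns grow to the right and rows downward; lengths in m; the calibration is good to about 2 mm. A picture is of the moment at which its call begins.
- close_job(): hands the job in, once; it reports no verdict.
Trained networks look in a picture, given as the dict that the camera call returned (one of the last four; its "shot" number tells which), for a name from the list of things; names that differ only in an ending like _2 or _b are one class to them, and where a whole thing is asked for, a point or a joint stands for the part that bears it (a point fixed in the world has none). Each returns a list of dicts, best first, with "p" (0 to 1); they miss things now and then, are a little off and sometimes report something else, mostly with a low value. They report only what shows in the picture. A call takes as long as a camera call. They do not tell look-alikes from the thing itself.
- trace(picture, name): "pixels" (480x640 bool, what is visible of it) and "centre" ([row, column] in pixels, amid what is visible of it).
- tip_of(picture, name): "centre" ([row, column] in pixels: a listed point, or the origin of a listed thing).
The state is a dict: "time": time; "joints": joint angles; "qd": joint speeds; "joint_efforts": joint torques, N m; "tool_pos": TCP position; "tcp_rot": TCP orientation; "contact_force": force on the tool from outside, world axes, zero at the start; "torque": the same for the moment, N m; "opening": finger opening in m.
Only numpy, scipy, OpenCV 4.12 (cv2) and the standard library are available. Lean on these libraries where they do the work, as an engineer would, in place of code of your own. Each camera call takes 0.05 s, during which the arm holds its last target. There are 200 camera calls.

## Working session

There is one attempt and no reset: what is moved stays moved. The work goes in short steps, Python scripts to look and compute and a shell command to move; the robot and the scene stay as the last step left them, time stands still between calls to the robot, and variables do not carry over. Pictures are saved under pics/ and viewed, about 8 in all and at most 12, crops included, and the job is handed in when it is done.

```bash
mkdir -p pics; cat > h.py <<'E'
from workcell import *
import numpy as np, cv2
from scipy.spatial.transform import Rotation as Ro
def cloud(c):
    z=c["range_z"]; v,u=np.mgrid[0:480,0:640]
    K=np.array([[c["fx"],0,c["cx"]],[0,c["fy"],c["cy"]],[0,0,1.]])
    p=cv2.undistortPoints(np.stack([u.ravel(),v.ravel()],1).astype(np.float64)[:,None],K,np.array([c["k1"],0,0,0.]))[:,0]
    P=np.c_[p,np.ones(len(p))]*z.reshape(-1,1)
    W=(P-np.array(c["t"]))@np.array(c["R"])
    W[z.ravel()==0]=np.nan
    return W.reshape(480,640,3)
def rect(P):
    r=cv2.minAreaRect(P[:,:2].astype(np.float32)*1000); return np.round(np.array(r[0]),1),np.round(r[1],1),round(r[2],1)
E
python3 - <<'E'
from h import *
s=state(); print({k:np.round(v,3) for k,v in s.items()})
for n in ("top","side"):
    c=capture(n); cv2.imwrite(f"pics/{n}0.png",c["img"]); W=cloud(c)
    print(n,"cam at",np.round(-np.array(c["R"]).T@np.array(c["t"]),3),c["fx"],c["k1"])
    for name in ("cover","box","cradle","driver","bottle","tape","bin"):
        for d in trace(c,name)[:3]:
            m=d["pixels"]; P=W[m]; P=P[~np.isnan(P[:,0])]
            if len(P)<20: print(name,d["p"],"few");continue
            col=c["img"][m].mean(0)
            print(name,round(d["p"],2),np.round(d["centre"]),m.sum(),"med",np.round(np.median(P,0),3),"z90",np.round(np.percentile(P[:,2],[10,95]),3),rect(P),np.round(col))
E
```

```text
{'time': np.float64(0.0), 'joints': array([61.752, 19.131,  2.285, 84.012, -0.768, 76.966, -3.35 ]), 'qd': array([-0.073,  0.024, -0.066,  0.036, -0.031,  0.018, -0.056]), 'joint_efforts': array([-0.0000e+00, -6.5857e+01,  1.3650e+00, -4.0556e+01,  1.7000e-02,
        1.3000e-02, -0.0000e+00]), 'tool_pos': array([ 0.249, -0.6  ,  0.23 ]), 'tcp_rot': array([-86.439,  89.907, 116.126]), 'contact_force': array([ 0.105, -0.571, -0.131]), 'torque': array([ 0.016, -0.024,  0.022]), 'opening': np.float64(0.085)}
top cam at [ 0.555 -0.014  1.088] 469.00803918717645 -0.024488284575353826
cover 0.73 [216. 179.] 897 med [0.706 0.301 0.012] z90 [0.008 0.015] (array([706.7, 304.3]), array([102.5,  51.9]), 40.7) [ 45. 179. 208.]
cover 0.6 [336. 200.] 936 med [0.425 0.251 0.012] z90 [0.009 0.015] (array([423.8, 252.5]), array([ 48.7, 104.5]), 51.3) [38. 35. 33.]
cover 0.59 [300. 398.] 1141 med [ 0.52  -0.184  0.045] z90 [0.04  0.064] (array([ 520.3, -183.5]), array([ 51.2, 100.2]), 87.3) [70. 90. 74.]
box 0.59 [298. 395.] 1131 med [ 0.522 -0.185  0.045] z90 [0.04  0.064] (array([ 521.6, -189.2]), a
[... 1806 characters left out ...]
e 0.27 [376. 211.] 1145 med [0.604 0.483 0.021] z90 [0.005 0.027] (array([610.8, 477.3]), array([ 98.5, 117.2]), 43.0) [182. 204. 213.]
driver 0.88 [269. 366.] 276 med [0.488 0.004 0.021] z90 [0.012 0.027] (array([525.7,  -5.6]), array([ 29.2, 157.2]), 82.4) [ 53.  55. 214.]
bottle 0.73 [206. 270.] 787 med [ 0.791 -0.004  0.084] z90 [0.022 0.157] (array([845.8, -76. ]), array([ 49.9, 208.9]), 36.9) [114.  97. 193.]
tape 0.56 [376. 209.] 1087 med [0.606 0.484 0.021] z90 [0.007 0.027] (array([607. , 482.8]), array([ 97.3, 102.6]), 55.9) [184. 206. 216.]
bin 0.94 [156. 408.] 1548 med [ 0.595 -0.493  0.023] z90 [0.004 0.057] (array([ 601.5, -498.2]), array([165.1, 197.5]), 13.9) [ 58. 140. 165.]
```

View pics/top0.png

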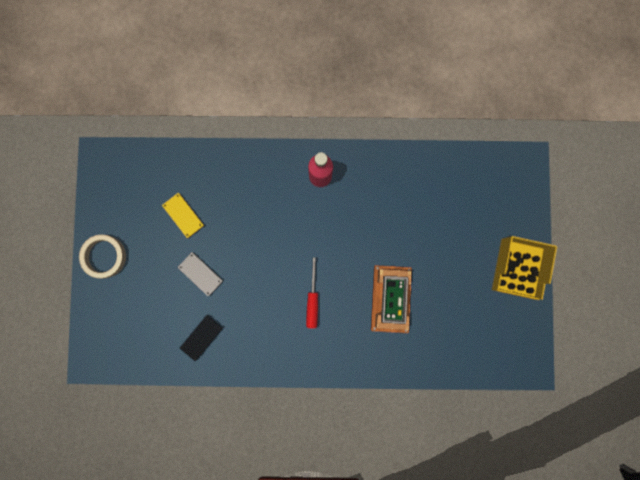

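```bash
python3 - <<'E'
from h import *
c=capture("top"); W=cloud(c)
for x0,x1,y0,y1,zl,zh,l in [(.5,.64,.18,.33,.006,.03,"cover"),(.46,.58,-.25,-.12,.053,.08,"box rim"),(.44,.60,-.28,-.09,.006,.08,"cradle")]:
    m=(W[...,0]>x0)&(W[...,0]<x1)&(W[...,1]>y0)&(W[...,1]<y1)&(W[...,2]>zl)&(W[...,2]<zh)
    P=W[m]; print(l,m.sum(),rect(P),np.round(np.percentile(P[:,2],[5,50,95]),4),c["img"][m].mean(0).round(), P.mean(0).round(4))
s=state(); R=Ro.from_euler("xyz",s["tcp_rot"],degrees=True).as_matrix(); print(R.round(3), s["tool_pos"])
E
```

```text
cover 914 (array([584.8, 264.1]), array([148. , 102.4]), 44.5) [0.0085 0.0118 0.015 ] [150. 157. 163.] [0.5712 0.2565 0.0118]
box rim 313 (array([ 520.3, -183.6]), array([ 51.5, 100.3]), 87.7) [0.0538 0.0621 0.0663] [102. 111. 117.] [ 0.5212 -0.1833  0.0609]
cradle 2492 (array([ 518.6, -192.2]), array([162.4, 152.2]), 87.3) [0.0095 0.0434 0.0632] [ 68.  97. 117.] [ 0.5205 -0.1791  0.0362]
[[-0.     0.384 -0.923]
 [ 0.    -0.923 -0.384]
 [-1.    -0.    -0.   ]] [ 0.24939076 -0.60021995  0.23131447]
```

Grey cover at about (row 274, col 200), the only grey one; box in the cradle at (298, 395). Yellow and black look-alikes lie next to the grey one, and the driver sits at col 313.

```bash
cat >> h.py <<'E'
def seg(c,W,x0,x1,y0,y1,zl,zh):
    m=((W[...,0]>x0)&(W[...,0]<x1)&(W[...,1]>y0)&(W[...,1]<y1)&(W[...,2]>zl)&(W[...,2]<zh)).astype(np.uint8)
    n,l,st,_=cv2.connectedComponentsWithStats(m); k=1+np.argmax(st[1:,4]); return l==k
def go(pos,yaw):
    """row shift/turn to put TCP at pos, pointing down, jaw axis (tool y) at yaw deg"""
    s=state(); R=Ro.from_euler("xyz",s["tcp_rot"],degrees=True)
    a=np.radians(yaw); y=np.array([np.cos(a),np.sin(a),0]); x=np.array([0,0,-1.])
    T=Ro.from_matrix(np.c_[x,y,np.cross(x,y)])
    d=R.inv().apply(np.array(pos)-s["tool_pos"])*1000
    print("row",d.round(1).tolist(),(R.inv()*T).as_rotvec().round(4).tolist(),"at",np.round(s["tool_pos"],4),np.round(s["contact_force"],1),"open",round(float(s["opening"]),4),"t",s["time"])
E
python3 - <<'E'
from h import *
import workcell
print([k for k in dir(workcell) if not k.startswith("__")]); print(globals().get("grip_depth"))
c=capture("top"); W=cloud(c)
m=seg(c,W,.5,.64,.19,.33,.007,.03); P=W[m]; print("top cover",m.sum(),rect(P),P.mean(0).round(4))
d=tip_of(c,"cover"); print([(x["p"],x["centre"]) for x in d])
c=capture("side"); W=cloud(c)
m=seg(c,W,.5,.64,.19,.33,.009,.03); P=W[m]; print("side cover",m.sum(),rect(P),P.mean(0).round(4))
m=seg(c,W,.44,.60,-.27,-.10,.057,.08); P=W[m]; print("side rim",m.sum(),rect(P),P.mean(0).round(4))
go([.5,-.2,.25],-60)
E
```

```text
['PlanningError', 'capture', 'close_job', 'grip_depth', 'state', 'tip_of', 'trace']
0.0187
top cover 897 (array([571.5, 257.3]), array([99.7, 48.8]), 47.5) [0.5712 0.2566 0.012 ]
[(0.86, [215.6, 184.6]), (0.66, [274.7, 200.9]), (0.64, [337.4, 204.7])]
side cover 591 (array([568.4, 255.7]), array([97.7, 51.2]), 47.3) [0.5684 0.257  0.012 ]
side rim 216 (array([ 516.4, -184. ]), array([ 58.2, 103.4]), 84.5) [ 0.5159 -0.1836  0.0618]
row [-18.7, -273.4, -385.0] [-0.1298, 0.0, 0.0001] at [ 0.2494 -0.6002  0.2313] [-0.2  0.2  0.9] open 0.0856 t 1.0
```

```bash
python3 -m crank '[[-19,-273,-385,-0.13,0,0,85],[-19,-273,-385,-0.13,0,0,85],[-19,-273,-385,-0.13,0,0,85],[-19,-273,-385,-0.13,0,0,85],[-19,-273,-385,-0.13,0,0,85],[-19,-273,-385,-0.13,0,0,85],[-19,-273,-385,-0.13,0,0,85],[-19,-273,-385,-0.13,0,0,85],[-19,-273,-385,-0.13,0,0,85],[-19,-273,-385,-0.13,0,0,85],[-19,-273,-385,-0.13,0,0,85],[-19,-273,-385,-0.13,0,0,85]]'
python3 -c "
from h import *
go([.5705,.257,.12],-42.5)"
```

```text
time: 2.2
tool_pos: [0.5001, -0.2004, 0.2503]
tcp_rot: [22.8, 90.0, -127.1]
contact_force: [0.1, 0.7, 0.5]
opening: 0.0854
row [130.2, -360.7, -290.1] [-0.3044, 0.0004, -0.0001] at [ 0.5001 -0.2004  0.2503] [0.1 0.7 0.5] open 0.0854 t 2.2
```

```bash
python3 -m crank '[[130,-361,-290,-0.304,0,0,85],[130,-361,-290,-0.304,0,0,85],[130,-361,-290,-0.304,0,0,85],[130,-361,-290,-0.304,0,0,85],[130,-361,-290,-0.304,0,0,85],[130,-361,-290,-0.304,0,0,85],[130,-361,-290,-0.304,0,0,85],[130,-361,-290,-0.304,0,0,85],[130,-361,-290,-0.304,0,0,85],[130,-361,-290,-0.304,0,0,85],[130,-361,-290,-0.304,0,0,70],[130,-361,-290,-0.304,0,0,62],[130,-361,-290,-0.304,0,0,62],[130,-361,-290,-0.304,0,0,62]]'
python3 - <<'E'
from h import *
go([.5705,.257,.03],-42.5)
c=capture("side"); r,q=315,285
cv2.imwrite("pics/s1.png",cv2.resize(c["img"][235:355,205:365],None,fx=5,fy=5,interpolation=2))
W=cloud(c)
for (z0,z1) in ((.1,.13),(.13,.16)):
    m=(abs(W[...,0]-.57)<.1)&(abs(W[...,1]-.257)<.1)&(W[...,2]>z0)&(W[...,2]<z1)
    P=W[m]; print(z0,m.sum(),rect(P) if m.sum()>5 else "",P[:,2].min() if m.sum() else "")
E
```

```text
time: 3.6
tool_pos: [0.5712, 0.255, 0.1205]
tcp_rot: [71.6, 89.9, -61.1]
contact_force: [-0.4, -0.2, -0.2]
opening: 0.0619
row [90.5, -2.0, -1.0] [-0.0034, 0.0004, -0.0013] at [0.5712 0.255  0.1205] [-0.4 -0.2 -0.2] open 0.0619 t 3.6
0.1 5  0.12746557579994866
0.13 84 (array([565.7, 257.3]), array([22.4, 84. ]), 47.2) 0.13056004427330647
```

View pics/s1.png

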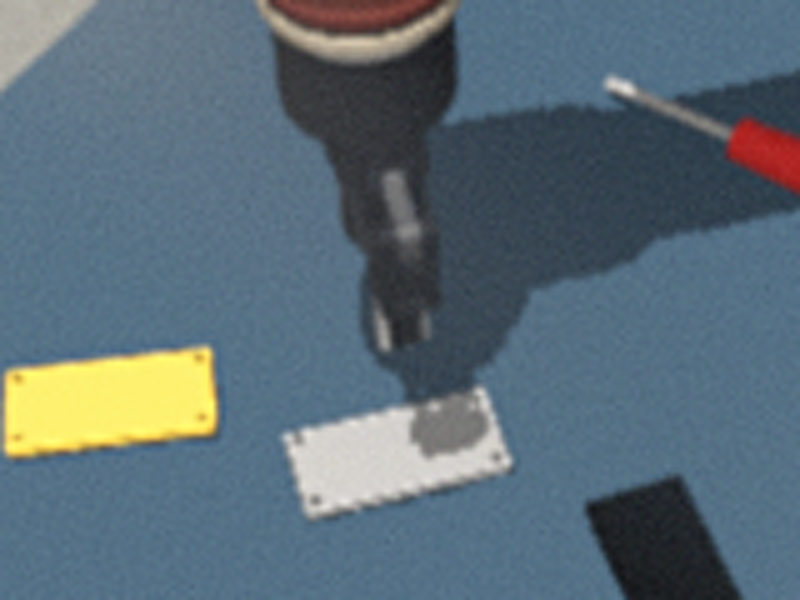

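The grey cover (centre about (395, 455) in the crop) lies under the gripper, with the jaws across its short side. I'll go down around it and touch the bench to learn how high the fingertips really are.

```bash
python3 -m crank '[[45,-1.5,-1,-0.003,0,0,58],[90,-1.5,-1,-0.003,0,0,58],[110,-1.5,-1,-0.003,0,0,58],[112,-1.5,-1,-0.003,0,0,58],[112,-1.5,-1,-0.003,0,0,58],[112,-1.5,-1,-0.003,0,0,58]]' 20
python3 -m crank '[[2,0,0,0,0,0,58],[4,0,0,0,0,0,58],[5,0,0,0,0,0,58],[5,0,0,0,0,0,58]]'
python3 -m crank '[[1,0,0,0,0,0,58],[2,0,0,0,0,0,58],[2,0,0,0,0,0,58]]'
```

```text
time: 4.25
tool_pos: [0.572, 0.2573, 0.0106]
tcp_rot: [133.9, 89.8, 1.4]
contact_force: [-0.3, -0.9, 0.2]
opening: 0.058
time: 4.65
tool_pos: [0.572, 0.2573, 0.0057]
tcp_rot: [132.5, 89.8, 0.0]
contact_force: [0.9, -0.6, -1.1]
opening: 0.0581
time: 4.95
tool_pos: [0.5719, 0.2573, 0.0034]
tcp_rot: [130.9, 89.8, -1.6]
contact_force: [-0.3, 0.8, 0.4]
opening: 0.0579
```

```bash
python3 -m crank '[[1,0,0,0,0,0,58],[2,0,0,0,0,0,58],[2,0,0,0,0,0,58]]'
python3 -m crank '[[1,0,0,0,0,0,58],[2,0,0,0,0,0,58],[2,0,0,0,0,0,58]]'
python3 -m crank '[[1,0,0,0,0,0,58],[2,0,0,0,0,0,58],[2,0,0,0,0,0,58]]'
```

```text
time: 5.25
tool_pos: [0.5718, 0.2572, 0.0012]
tcp_rot: [128.0, 89.8, -4.6]
contact_force: [-0.6, -0.2, 0.6]
opening: 0.0577
time: 5.55
tool_pos: [0.5716, 0.2571, -0.001]
tcp_rot: [124.4, 89.9, -8.1]
contact_force: [0.9, -0.1, 0.3]
opening: 0.0577
time: 5.85
tool_pos: [0.5716, 0.2571, -0.0031]
tcp_rot: [123.3, 89.9, -9.2]
contact_force: [-0.6, 0.9, 0.4]
opening: 0.0582
```

```bash
python3 -m crank '[[0.7,0,0,0,0,0,58],[1.5,0,0,0,0,0,58],[1.5,0,0,0,0,0,58]]'
python3 -m crank '[[0.7,0,0,0,0,0,58],[1.5,0,0,0,0,0,58],[1.5,0,0,0,0,0,58]]'
python3 -m crank '[[0.7,0,0,0,0,0,58],[1.5,0,0,0,0,0,58],[1.5,0,0,0,0,0,58]]'
```

```text
time: 6.15
tool_pos: [0.5716, 0.2571, -0.0044]
tcp_rot: [120.0, 89.9, -12.5]
contact_force: [-1.9, -0.7, 3.6]
opening: 0.058
time: 6.45
tool_pos: [0.5716, 0.2571, -0.0045]
tcp_rot: [111.2, 89.8, -21.3]
contact_force: [-6.2, -4.5, 15.3]
opening: 0.0581
time: 6.75
tool_pos: [0.5717, 0.2571, -0.0045]
tcp_rot: [102.7, 89.8, -29.8]
contact_force: [-6.2, -4.2, 17.1]
opening: 0.0582
```

Fingertips touch the bench at TCP z = -4.4 mm with the jaws at 58 mm. Gripping the plate only above its underside (tips at about 6 mm) means TCP z of about 3 mm at 48 mm opening.

```bash
python3 -m crank '[[-4,0,0,0,0,0,58],[-7.8,0,0,0,0,0,58],[-7.8,0,0,0,0,0,58],[-7.8,0,0,0,0,0,58]]' 25
python3 -m crank '[[0,0,0,0,0,0,50],[0,0,0,0,0,0,40],[0,0,0,0,0,0,40],[0,0,0,0,0,0,40],[0,0,0,0,0,0,40],[0,0,0,0,0,0,40]]' 30
python3 -m crank '[[-10,0,0,0,0,0,40],[-30,0,0,0,0,0,40],[-70,0,0,0,0,0,40],[-110,0,0,0,0,0,40],[-110,0,0,0,0,0,40]]'
python3 - <<'E'
from h import *
go([.520,-.1835,.14],-92.3)
c=capture("side")
cv2.imwrite("pics/s2.png",cv2.resize(c["img"][215:335,205:365],None,fx=5,fy=5,interpolation=2))
E
```

```text
time: 7.15
tool_pos: [0.5717, 0.2572, 0.0032]
tcp_rot: [104.4, 89.8, -28.1]
contact_force: [-0.4, -0.5, 0.5]
opening: 0.058
time: 7.75
tool_pos: [0.5716, 0.2571, 0.0031]
tcp_rot: [102.2, 89.8, -30.3]
contact_force: [-1.3, 0.5, 1.4]
opening: 0.047
time: 8.25
tool_pos: [0.5741, 0.2594, 0.1199]
tcp_rot: [143.3, 89.3, 10.8]
contact_force: [0.2, 0.9, 0.3]
opening: 0.047
row [-21.7, 259.5, 362.9] [0.869, -0.0119, -0.0025] at [0.5741 0.2594 0.1199] [0.2 0.9 0.3] open 0.047 t 8.25
```

View pics/s2.png

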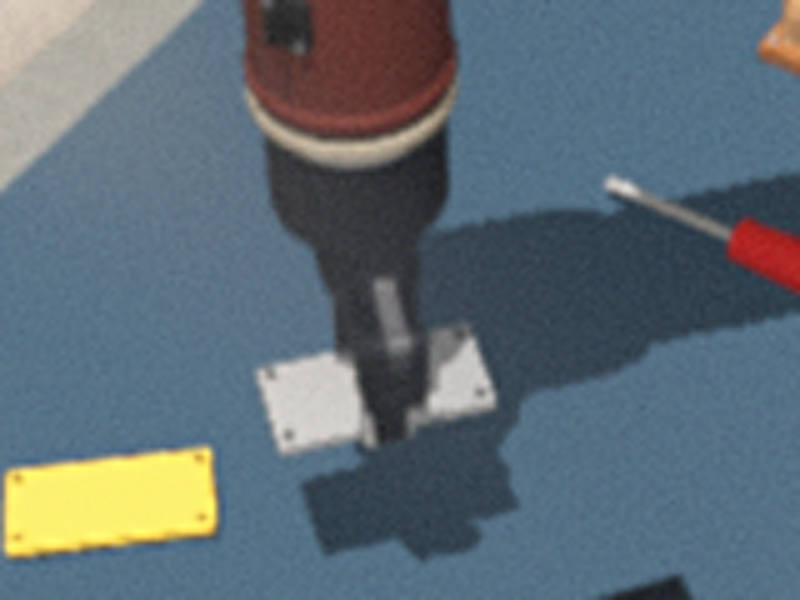

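Cover is held across its short sides near mid-length (crop (390, 430)) and level. I'll carry it over the box.

```bash
python3 -m crank '[[-10,10,14,0.03,0,0,40],[-41,40,55,0.13,-0.012,0,40],[-41,70,98,0.23,-0.012,0,40],[-41,100,140,0.34,-0.012,0,40],[-41,130,181,0.44,-0.012,0,40],[-41,155,217,0.52,-0.012,0,40],[-41,180,252,0.6,-0.012,0,40],[-41,205,287,0.69,-0.012,0,40],[-41,230,322,0.77,-0.012,0,40],[-41,245,343,0.82,-0.012,0,40],[-41,255,357,0.86,-0.012,0,40],[-41,259.5,363,0.869,-0.012,-0.002,40],[-41,259.5,363,0.869,-0.012,-0.002,40],[-41,259.5,363,0.869,-0.012,-0.002,40],[-41,259.5,363,0.869,-0.012,-0.002,40]]'
python3 - <<'E'
from h import *
go([.520,-.1835,.11],-92.3)
zt=state()["tool_pos"][2]
for n in ("top","side"):
    c=capture(n); W=cloud(c)
    m=(abs(W[...,0]-.52)<.09)&(abs(W[...,1]+.1835)<.06)&(W[...,2]>zt-.004)&(W[...,2]<zt+.016)
    P=W[m]; print(n,m.sum(),rect(P),P.mean(0).round(4))
    A=np.radians(-2.3); l=P[:,:2]@[np.cos(A),np.sin(A)]; w=P[:,:2]@[-np.sin(A),np.cos(A)]
    print(" along",np.percentile(l,[0,1,99,100]).round(4),"across",np.percentile(w,[0,1,99,100]).round(4))
    for e in ((-1,),(1,)):
        k=(l-np.median(l))*e[0]>.025; print(" end",e,k.sum(),P[k].mean(0).round(4) if k.any() else "")
    i=c["img"]; r0,c0=(240,320) if n=="top" else (150,320)
    cv2.imwrite(f"pics/{n}3.png",cv2.resize(i[r0:r0+120,c0:c0+150],None,fx=5,fy=5,interpolation=2))
E
```

```text
time: 9.8
tool_pos: [0.5191, -0.1826, 0.1572]
tcp_rot: [30.5, 89.8, -151.6]
contact_force: [0.5, -0.6, -0.6]
opening: 0.0469
row [47.2, 0.8, -1.0] [0.0031, 0.0029, -0.0017] at [ 0.5191 -0.1826  0.1572] [ 0.5 -0.6 -0.6] open 0.0469 t 9.8
top 398 (array([ 519.1, -179.3]), array([46.7, 98.6]), 86.1) [ 0.525  -0.171   0.1658]
 along [0.4764 0.4771 0.5742 0.5747] across [-0.183  -0.1789 -0.1364 -0.1359]
 end (-1,) 166 [ 0.483  -0.167   0.1658]
 end (1,) 0 
side 383 (array([ 516. , -178.4]), array([99.2, 70.9]), 1.3) [ 0.5058 -0.1777  0.1652]
 along [0.4719 0.4741 0.5697 0.5714] across [-0.1936 -0.1903 -0.1256 -0.1224]
 end (-1,) 65 [ 0.4718 -0.1784  0.1644]
 end (1,) 76 [ 0.5511 -0.1681  0.1643]
```

View pics/side3.png

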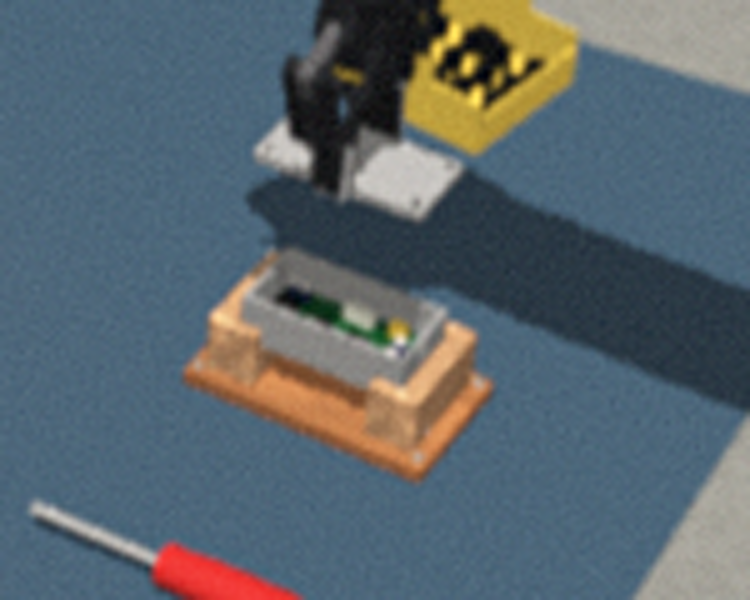

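View pics/top3.png

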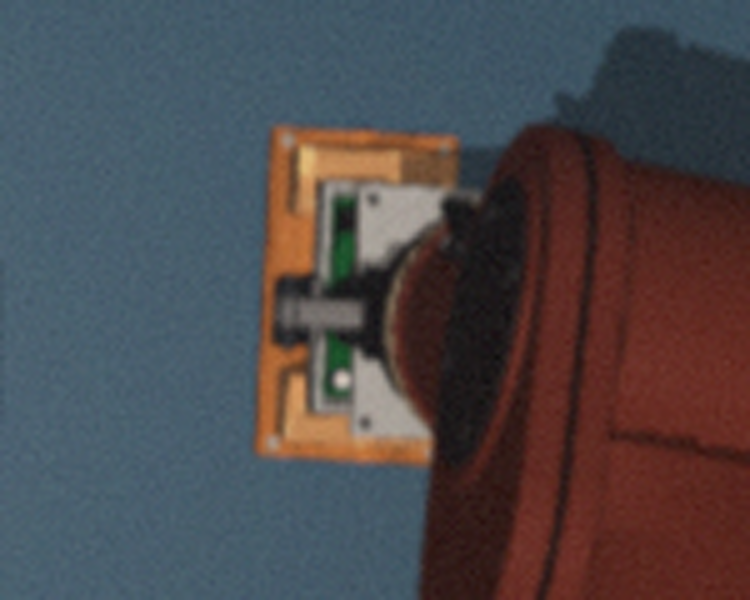

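The cover hangs level above the box (side crop: cover (360, 175), box (345, 320)). Both cameras agree it needs about 1.7 mm more along box +x and 1–2 mm toward −y. I'll correct, lower to just above the rim and measure again.

```bash
python3 -c "
from h import *
go([.5207,-.1841,.075],-92.4)"
```

```text
row [82.2, 0.6, -2.0] [0.0039, 0.0028, -0.002] at [ 0.519  -0.1832  0.1572] [-0.3 -0.2 -1. ] open 0.0468 t 9.9
```

```bash
python3 -m crank '[[30,0.7,-2,0.004,0.003,-0.002,40],[60,0.7,-2,0.004,0.003,-0.002,40],[78,0.7,-2,0.004,0.003,-0.002,40],[82,0.7,-2,0.004,0.003,-0.002,40],[82,0.7,-2,0.004,0.003,-0.002,40],[82,0.7,-2,0.004,0.003,-0.002,40]]'
python3 - <<'E'
from h import *
go([.5207,-.1841,.0675],-92.4)
A=np.radians(-2.4);u=np.array([np.cos(A),np.sin(A)]);w=np.array([-np.sin(A),np.cos(A)])
t=state()["tool_pos"]; print("tool u,w",t[:2]@u,t[:2]@w)
for n in ("top","side"):
    c=capture(n); W=cloud(c); 
    m=(abs(W[...,0]-.52)<.09)&(abs(W[...,1]+.1835)<.06)&(W[...,2]>.076)&(W[...,2]<.090)
    P=W[m]; l=P[:,:2]@u; x=P[:,:2]@w
    print(n,"cover u",np.percentile(l,[0,1,99,100]).round(4),"w",np.percentile(x,[0,1,99,100]).round(4),P[:,2].mean())
    m=(abs(W[...,0]-.52)<.09)&(abs(W[...,1]+.1835)<.06)&(W[...,2]>.054)&(W[...,2]<.072)
    P=W[m]; l=P[:,:2]@u; x=P[:,:2]@w
    if len(P): print(n,"box u",np.percentile(l,[0,1,99,100]).round(4),"w",np.percentile(x,[0,1,99,100]).round(4),P[:,2].mean())
    r0,c0=(260,360) if n=="top" else (175,345)
    cv2.imwrite(f"pics/{n}4.png",cv2.resize(c["img"][r0:r0+80,c0:c0+90],None,fx=8,fy=7,interpolation=2))
E
```

```text
time: 10.5
tool_pos: [0.5216, -0.1842, 0.0764]
tcp_rot: [167.0, 89.9, -15.4]
contact_force: [-0.3, -0.0, -0.5]
opening: 0.047
row [8.9, -0.0, 0.9] [0.0003, -0.0019, -0.0004] at [ 0.5216 -0.1842  0.0764] [-0.3 -0.  -0.5] open 0.047 t 10.5
tool u,w 0.5288213295523628 -0.1621500895917209
top cover u [0.4793 0.4797 0.577  0.5773] w [-0.1777 -0.1757 -0.1372 -0.1368] 0.08479304060979316
top box u [0.4774 0.4776 0.5747 0.5762] w [-0.157  -0.1554 -0.1359 -0.1359] 0.06234205438482905
side cover u [0.4757 0.4766 0.5727 0.5755] w [-0.1927 -0.1901 -0.1301 -0.1263] 0.08462412963789419
side box u [0.4732 0.4736 0.5751 0.5763] w [-0.1876 -0.187  -0.1316 -0.1301] 0.06035219653142243
```

View pics/side4.png

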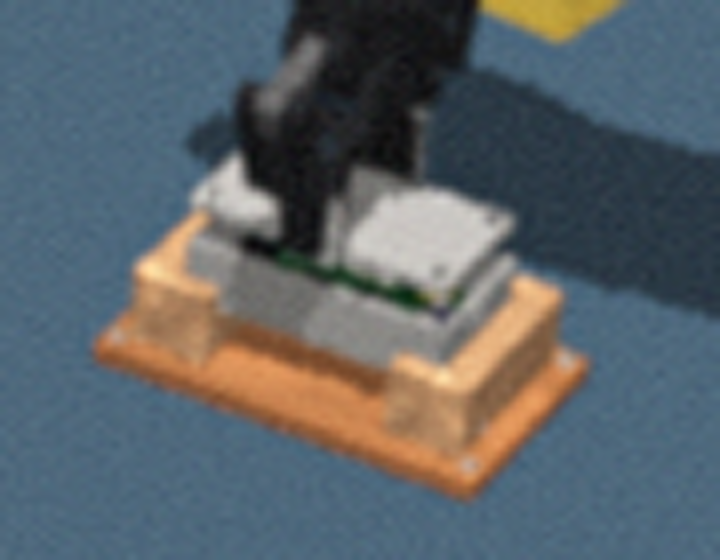

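View pics/top4.png

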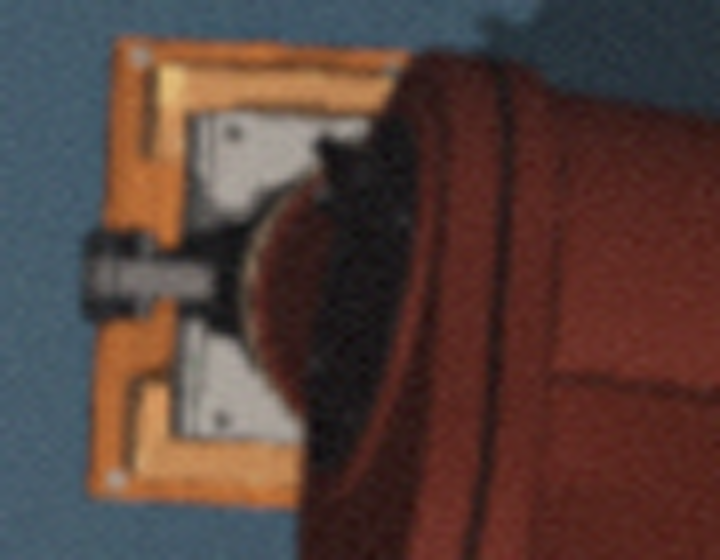

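Both cameras show the cover 0.8 mm too far in +x and centred across. I'll correct that and lower in small steps while watching the force.

```bash
python3 -m crank '[[2,0,0.9,0,-0.001,0,40],[4,0,0.9,0,-0.002,0,40],[6,0,0.9,0,-0.002,0,40],[7.5,0,0.9,0,-0.002,0,40],[7.5,0,0.9,0,-0.002,0,40],[7.5,0,0.9,0,-0.002,0,40]]'
python3 -m crank '[[1,0,0,0,0,0,40],[2,0,0,0,0,0,40],[3,0,0,0,0,0,40],[3,0,0,0,0,0,40]]'
python3 -m crank '[[0.7,0,0,0,0,0,40],[1.5,0,0,0,0,0,40],[1.5,0,0,0,0,0,40]]'
```

```text
time: 11.2
tool_pos: [0.5207, -0.1843, 0.0689]
tcp_rot: [91.9, 90.0, -90.5]
contact_force: [-0.4, -0.3, -1.0]
opening: 0.0471
time: 11.6
tool_pos: [0.5205, -0.1843, 0.0657]
tcp_rot: [66.0, 90.0, -116.4]
contact_force: [0.9, 0.2, -0.9]
opening: 0.0469
time: 11.9
tool_pos: [0.5205, -0.1842, 0.0641]
tcp_rot: [44.9, 90.0, -137.5]
contact_force: [-0.2, 0.5, -0.6]
opening: 0.047
```

```bash
python3 -m crank '[[0.5,0,0,0,0,0,40],[1,0,0,0,0,0,40],[1,0,0,0,0,0,40]]'
python3 -m crank '[[0.5,0,0,0,0,0,40],[1,0,0,0,0,0,40],[1,0,0,0,0,0,40]]'
python3 -m crank '[[0.5,0,0,0,0,0,40],[0.8,0,0,0,0,0,40],[0.8,0,0,0,0,0,40]]'
```

```text
time: 12.2
tool_pos: [0.5204, -0.1842, 0.063]
tcp_rot: [36.1, 90.0, -146.3]
contact_force: [0.5, -0.9, -1.3]
opening: 0.047
time: 12.5
tool_pos: [0.5204, -0.1842, 0.0621]
tcp_rot: [42.8, 90.0, -139.6]
contact_force: [-0.5, 0.8, -0.6]
opening: 0.047
time: 12.8
tool_pos: [0.5205, -0.1842, 0.062]
tcp_rot: [59.4, 90.0, -123.0]
contact_force: [-3.6, 1.2, 8.7]
opening: 0.0469
```

Contact came at TCP z = 62.0 mm, the height predicted for a seated cover. Releasing and rising to check.

```bash
python3 -m crank '[[0,0,0,0,0,0,52],[0,0,0,0,0,0,62],[0,0,0,0,0,0,64],[0,0,0,0,0,0,64],[-20,0,0,0,0,0,64],[-60,0,0,0,0,0,64],[-80,0,0,0,0,0,64],[-80,0,0,0,0,0,64],[-80,0,0,0,0,0,64]]'
python3 - <<'E'
from h import *
go([.5205,-.1842,.045],-92.4)
A=np.radians(-2.4);u=np.array([np.cos(A),np.sin(A)]);w=np.array([-np.sin(A),np.cos(A)])
for n in ("top","side"):
    c=capture(n); W=cloud(c)
    X=(W[...,:2]-[.5205,-.1842]); lu=X@u; lw=X@w
    m=(abs(lu)<.06)&(abs(lw)<.032)&(W[...,2]>.066)&(W[...,2]<.09)
    P=W[m]; a,b=lu[m],lw[m]
    co=np.linalg.lstsq(np.c_[a,b,np.ones(len(a))],P[:,2],rcond=None)[0]
    print(n,m.sum(),"tilt u,w",co[:2].round(4),"z",co[2].round(4),"u",a.min().round(4),a.max().round(4),"w",b.min().round(4),b.max().round(4))
    if n=="side": cv2.imwrite("pics/side5.png",cv2.resize(c["img"][165:255,340:440],None,fx=7,fy=6,interpolation=2))
E
```

```text
time: 13.7
tool_pos: [0.5205, -0.1843, 0.142]
tcp_rot: [93.2, 89.9, -89.2]
contact_force: [-0.3, -0.1, -0.3]
opening: 0.0639
row [97.0, -0.1, 0.0] [0.0, -0.0001, -0.001] at [ 0.5205 -0.1843  0.142 ] [-0.3 -0.1 -0.3] open 0.0639 t 13.7
top 474 tilt u,w [0.0041 0.0027] z 0.0708 u -0.0495 0.0489 w -0.0225 0.0261
side 436 tilt u,w [-0.0061  0.0044] z 0.0705 u -0.0551 0.0468 w -0.0274 0.0285
```

View pics/side5.png

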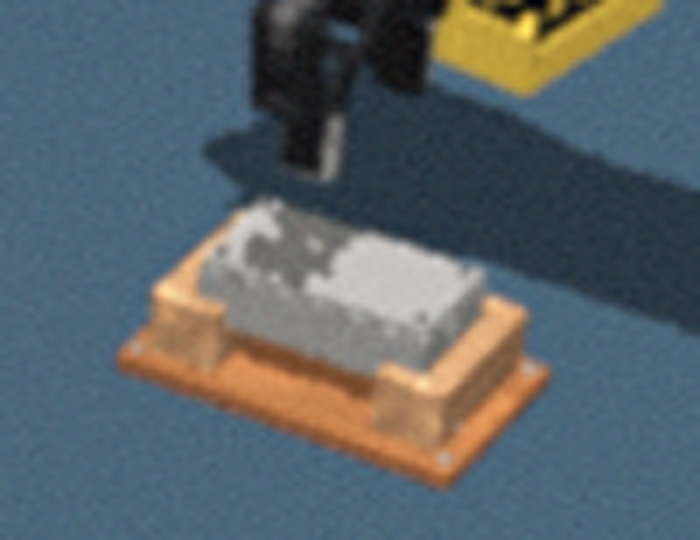

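Seated: top plane at 70.7 mm (71 expected) and tilt under 0.01 rad. Now gripping the box by its long sides, low on the walls.

```bash
python3 -m crank '[[30,0,0,0,0,0,66],[65,0,0,0,0,0,66],[95,0,0,0,0,0,66],[112,0,0,0,0,0,66],[118,0,0,0,0,0,66],[118,0,0,0,0,0,66],[118,0,0,0,0,0,66]]' 30
python3 -m crank '[[0,0,0,0,0,0,56],[0,0,0,0,0,0,53],[0,0,0,0,0,0,51],[0,0,0,0,0,0,42],[0,0,0,0,0,0,42],[0,0,0,0,0,0,42],[0,0,0,0,0,0,42]]' 60
```

```text
time: 14.5
tool_pos: [0.5199, -0.1841, 0.0234]
tcp_rot: [10.5, 89.9, -171.9]
contact_force: [-0.3, 0.6, 0.0]
opening: 0.0658
time: 15.2
tool_pos: [0.5205, -0.1844, 0.0242]
tcp_rot: [64.7, 89.9, -117.7]
contact_force: [-1.3, -0.0, 5.6]
opening: 0.0496
```

```bash
python3 -m crank '[[-3,0,0,0,0,0,42],[-8,0,0,0,0,0,42],[-16,0,0,0,0,0,42],[-25,0,0,0,0,0,42],[-35,0,0,0,0,0,42],[-45,0,0,0,0,0,42],[-55,0,0,0,0,0,42],[-65,0,0,0,0,0,42],[-75,0,0,0,0,0,42],[-84,0,0,0,0,0,42],[-91,0,0,0,0,0,42],[-96,0,0,0,0,0,42],[-99,0,0,0,0,0,42],[-100,0,0,0,0,0,42],[-100,0,0,0,0,0,42],[-100,0,0,0,0,0,42],[-100,0,0,0,0,0,42],[-100,0,0,0,0,0,42],[-100,0,0,0,0,0,42]]'
python3 - <<'E'
from h import *
s=state(); print(s["tool_pos"],s["tcp_rot"],s["opening"],np.abs(s["qd"]).max(),s["contact_force"])
R=Ro.from_euler("xyz",s["tcp_rot"],degrees=True).as_matrix(); print("tool x",R[:,0].round(4))
A=np.radians(-2.4);u=np.array([np.cos(A),np.sin(A)]);w=np.array([-np.sin(A),np.cos(A)])
for n in ("top","side"):
    c=capture(n); W=cloud(c)
    X=(W[...,:2]-[.5205,-.1842]); lu=X@u; lw=X@w
    m=(abs(lu)<.06)&(abs(lw)<.025)&(abs(lu)>.018)&(W[...,2]>.164)&(W[...,2]<.178)
    P=W[m]; a,b=lu[m],lw[m]
    co=np.linalg.lstsq(np.c_[a,b,np.ones(len(a))],P[:,2],rcond=None)[0]
    print(n,m.sum(),"tilt u,w",co[:2].round(4),"z",co[2].round(4),"u",a.min().round(4),a.max().round(4),"w",b.min().round(4),b.max().round(4))
    if n=="side": cv2.imwrite("pics/side6.png",cv2.resize(c["img"][130:250,330:450],None,fx=6,fy=5,interpolation=2))
E
```

```text
time: 17.1
tool_pos: [0.5205, -0.1843, 0.1241]
tcp_rot: [51.3, 89.9, -131.1]
contact_force: [0.5, 0.4, -2.6]
opening: 0.0496
[ 0.52045731 -0.18427206  0.12410389] [  51.33411862   89.94730177 -131.06759197] 0.04962387087445255 0.12090258610875462 [ 0.51794986  0.36630587 -2.61719407]
tool x [-6.e-04 -7.e-04 -1.e+00]
top 305 tilt u,w [-0.0056 -0.0238] z 0.1706 u -0.0499 0.0496 w -0.013 0.025
side 202 tilt u,w [ 0.0003 -0.0087] z 0.1695 u -0.054 0.0466 w -0.0248 0.0249
```

View pics/side6.png

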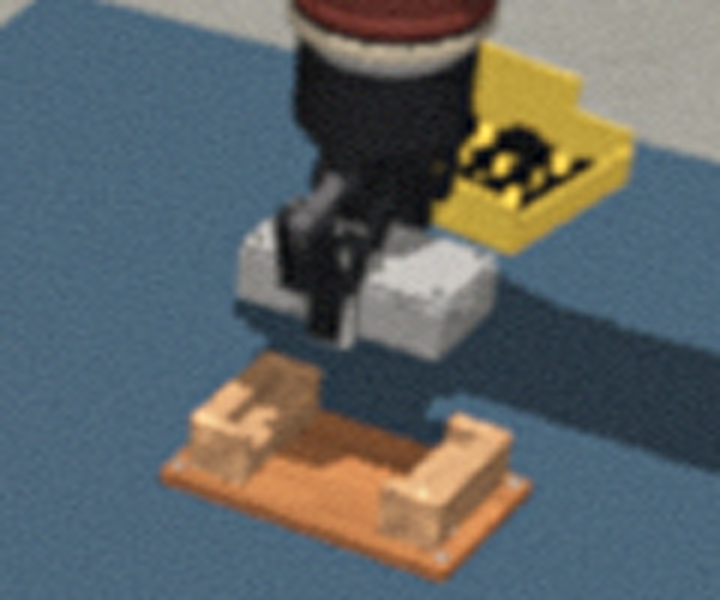

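The box hangs level about 10 cm above the empty cradle (crop (370, 290)), with the cover flush. Handing in.

```bash
python3 -c "
from workcell import *
print(close_job()); s=state(); print(s['time'],s['tool_pos'],s['opening'])"
```

```text
the job is handed in; nothing more can be done
None
the job is handed in; nothing more can be done
```

I put the grey cover on the box, let it go, then lifted the box by its long sides. It is now held level about 100 mm above its place in the cradle. I handed the job in at about 17 s of the 53 s allowed; no verdict is reported.

- **Cover seated:** it touched down at the predicted height, with about 9 N of contact force. After release, both cameras put its top at 70.5–70.8 mm (71 expected), with tilt under 0.01 rad.
- **Box held:** in the lifted pose the cover top measured 169.5–170.6 mm (about 171 expected). The arm was still, and the fingers stayed at 49.6 mm opening.
- **Where the cameras disagreed:**
  - They differed by about 3 mm in x, so I aligned the cover and box within each camera's own view.
  - On the lifted box, the top camera's fit gave 0.024 rad of sideways tilt and the side camera 0.009 rad. The arm hid part of the top view. Both are within limits, and the tool itself read vertical to 0.001 rad.
- **Other objects:** no move touched the driver, bottle, tape roll or bin, but I did not measure their positions again at the end.

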